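# Seat a bottle adapter with the ratchet hand press

## Robot

A 6-joint arm with a two-finger parallel gripper is mounted at the origin on the work surface. World frame = base frame: x ahead of the robot, y to its left, z up, the work surface at z = 0. Lengths are in mm, angles in rad, forces in N, time in s.
With the tool pointing down it reaches from about 275 to 750 mm from the base axis. Payload 10.2 kg.
Tool frame: the origin (TCP) lies midway between the tips of the shut fingers; the grasp point (between the pads) lies 19 mm behind it; z points along the fingers, y is the line along which they close (so a half turn about z gives the same grasp; the last joint's range is limited). The gripper opens to 88 mm and grips with 3 to 60 N. Pads are 18 mm wide; open, the fingers measure 123 mm over their backs; the gripper's body (75 mm by 187 mm) begins 45 mm behind the grasp point.
Start: joints at [-1.337, 0.313, 1.498, -0, 1.331, -0.223], TCP at [231.555, -471.183, 238.72] pointing down, gripper open.
Joint ranges: [-2.94, 2.94], [-0.97, 2.17], [0.19, 2.56], [-1.23, 4.37], [0.02, 3.11], [-2.88, 2.88]. Speed limits (rad/s): [2.39, 2.39, 3.01, 3.14, 3.14, 3.14].

## Interface

Orientations are given as [roll, pitch, yaw] about the fixed x, y, z axes, in that order (R = Rz(yaw) Ry(pitch) Rx(roll)).
In Python, from plant import manip, imaging gives the robot as it stands.
- The arm moves only by the shell command python3 -m creep 'ROWS' [FORCE]. ROWS is JSON, a list of rows, each an object with "claw": the opening, from 0 (shut) to 1 (fully open); "slide": the shift along the tool's x, y, z in mm, a list of three; "spin": the turn about the tool's z in degrees. A call has 1 to 5 rows; each row shifts and turns the commanded pose from where the row before left it, along the tool's axes as they then stand; what a row does not reach is not made up. A row lasts 1/10 s, in which the tool goes at most 50 mm and 8.59 degrees, less where a joint would pass 70% of its speed; a pose out of reach is approached as far as the arm can. A call with a gripper value outside its range is refused whole. The fingers move at their own pace and stop on an object; FORCE is the grip in N (left out, the last holds). Time passes only in rows, so rows that do not move let the fingers close. It gives the time, the measured TCP pose, the force, the opening and the grip force at its end, in the units of the state.
- manip.observe(): the state, without advancing time (a new reading comes with each control period).
- imaging.camera(name): name is "scene" or "top" or "wrist"; returns the picture (400x640x3 uint8, red, green, blue); there is no depth.
- imaging.get_calibration(name): a dict with "vertical_fov" (degrees; the focal length in pixels is half the picture's height over the tangent of half this angle, whatever the lens; pixels are square), "cx", "cy" (the principal point, pixels), "k1" (the pictures are not rectified: a ray, as slopes to the right and down, at radius r is drawn at 1 + k1 r^2 times it, then the intrinsics apply), "T" (4x4, takes a point from camera to world coordinates). Camera axes: x right, y up, looking along -z (the intrinsics and any distortion apply to the point x, -y, -z); pixel columns grow to the right and rows downward; lengths in mm; the calibration is good to about 2 mm. A picture is of the moment at which its call begins: read the wrist's pose just before it. get_calibration takes no time and is no camera call; for the wrist camera it gives the pose at the moment of the call.
- manip.hand_in(): hands the job in; it is judged then, once.
The state is a dict: "time": time; "joint_pos": joint angles; "dq": joint speeds; "effort": joint torques, N m; "tcp_pos": TCP position; "eef_rot": TCP orientation; "ft_force": force on the tool from outside, world axes, zero at the start; "moment": the same for the moment, N m; "finger_gap": finger opening in mm; "grasp_force": force on a finger pad.
Only numpy, scipy, OpenCV 4.12 (cv2) and the standard library are available. Lean on these libraries where they do the work, as an engineer would, in place of code of your own. Each camera call takes 0.05 s, during which the arm holds its last target. There are 200 camera calls.

## Task

The amber bottle in the hand press has its white push-in adapter only half in: press the red thumb pad with a fingertip until the ratchet pawl snaps free and stays up, then push the lever down past the teeth, all the way to its stop, so that the press drives the adapter fully home. Only push - pick nothing up, keep the fingers off the bottle and its adapter, and leave the bottle standing in its nest and everything else on the bench where it is.

Things in the scene. Friction and masses are not known exactly. Their poses are not given: they have to be found in the camera images.
- press: Cream hand press (rack-and-pinion arbor press), fixed, 120 x 230 mm base, 225 mm high to the top of its head, square ram rising to 260 mm. Origin: on the table, straight under the ram and the bottle. Its z is up; its -y is the open front, over which the lever reaches; its column (back face at y = +110 mm) stands at +y; the ratchet wheel, the pawl and the lever are on its +x side. Head: x -30 to 30, y -25 to 110, z 145 to 225 mm
- pawl_pad (a point): Centre of the top face of the red thumb pad on the tail of the brass pawl: 24 mm (press x) by 26 mm (press y), the top face level while the pawl is right down; in the press frame at (41, 135, 240) mm then. The pawl is a rocker on a pin along the press x axis at (41, 80, 214) mm: its nose hooks over the toothed wheel, and pressing the pad down lifts the nose. From joint pawl 0 to 0.40 the pad moves 24 mm down and 6 mm towards the press's +y
- pawl (a joint): Angle of the pawl, rad: 0 = nose right down between two teeth (it may rest up to 0.10 on the slope of a tooth), 0.40 = stop, pad right down and nose 20 mm clear of the wheel. A sprung detent drives it away from 0.18 to either side, so once pressed past 0.18 it snaps to 0.40 and stays there when let go; the pad needs about 3 N at first, less later
- lever_hub (a point): Point on the lever's pivot axis (along the press x axis), in the plane of the lever: press frame (60, 25, 180) mm
- lever_knob (a point): Centre of the black ball knob, 32 mm across, at the end of the lever, 180 mm from lever_hub. The lever is a straight round steel bar, 13 mm thick, on the line from lever_hub to lever_knob; it swings in the vertical plane through both
- lever (a joint): Lever angle, rad, growing as the knob goes down: at 0 it points 40 deg (0.698 rad) above level over the front, at 1.12 (stop) 24 deg below. A tooth every 0.262 rad: with the pawl down it stops at the next tooth (it gives a little if forced); with the pawl free it takes about 4 N at its outer end, 8 N while the adapter goes in, and stays where left. The ram drops 20 mm per rad; at the stop the adapter is home
- bottle: Loose small amber glass bottle, 40 mm across, 72 mm high to its rim, about 0.12 kg, upright in a shallow round aluminium nest under the ram. Origin: centre of its underside, 28 mm above the table
- nest (a point): Centre of the floor of the nest on the press, 28 mm above the table
- adapter (a joint): How far the white plastic adapter (flange 27 mm across, 3 mm thick) has been pushed into the bottle's neck from half in, m: 0 = flange 10 mm above the rim, 0.010 = flange on the rim, fully home
- stock_a: Loose bystander: amber bottle with white cap, 40 mm across, 80 mm high, beside the press. Origin: centre of its underside
- stock_b: Loose bystander: another amber bottle with white cap, the same
- adapter_tray: Loose bystander: low steel tray, 100 x 130 x 22 mm, with three spare adapters, beside the press on its lever side. Origin: centre of its underside
- spoon: Loose bystander: steel dispensing spoon, 190 mm long, lying on the table. Origin: underside
- pen_tin: Loose bystander: red and white tin with pens, 76 mm across, 140 mm high. Origin: centre of its underside
- mortar: Loose bystander: white ceramic mortar bowl, 96 mm across, 60 mm high. Origin: centre of its underside
- carton: Loose bystander: white and pink medicine carton, 50 x 110 x 60 mm. Origin: centre of its underside
There are look-alikes about, which are no part of the job. Leave any blue or purple look-alike of the part that bears pawl_pad alone.

How it is judged:
By the outcome, as a careful person would: the job done as asked, in the order asked, and still so for the second after the job is handed in, with the robot touching nothing.
It also fails if it takes over 42 s, if anything falls off the work surface, if the arm or the gripper's body presses on something with over 40 N, if the wrist force passes 120 N, or if a joint passes its speed limit or range.

## Working session

There is one attempt and no reset: what is moved stays moved. The work goes in short steps, Python scripts to look and compute and a shell command to move; the robot and the scene stay as the last step left them, time stands still between calls to the robot, and variables do not carry over. Pictures are saved under pics/ and viewed, at most 10 in all, crops included, and the job is handed in when it is done.

```bash
mkdir -p pics; cat > h.py <<'E'
import numpy as np, cv2
from plant import manip, imaging
def snap(n,f):
    im=imaging.camera(n); cv2.imwrite(f,im[:,:,::-1]); return im
def ray(c,px):
    f=200/np.tan(np.radians(c['vertical_fov'])/2)
    d=np.array([(px[0]-c['cx'])/f,(px[1]-c['cy'])/f]); u=d.copy()
    for _ in range(30): u=d/(1+c['k1']*(u@u))
    T=np.array(c['T']); return T[:3,3],T[:3,:3]@np.array([u[0],-u[1],-1])
def onz(c,px,z):
    o,d=ray(c,px); return o+d*(z-o[2])/d[2]
def proj(c,p):
    f=200/np.tan(np.radians(c['vertical_fov'])/2)
    T=np.array(c['T']); q=T[:3,:3].T@(np.array(p)-T[:3,3]); u=np.array([q[0],-q[1]])/-q[2]
    u=u*(1+c['k1']*(u@u)); return u*f+[c['cx'],c['cy']]
def tri(c1,p1,c2,p2):
    o,d=ray(c1,p1);a,b=ray(c2,p2); s=np.linalg.lstsq(np.c_[d,-b],a-o,rcond=None)[0]
    x,y=o+d*s[0],a+b*s[1]; return (x+y)/2,np.linalg.norm(x-y)
E
python3 - <<'E'
from h import *
for n in('scene','top'):
    snap(n,f'pics/{n}0.png'); c=imaging.get_calibration(n); print(n,np.round(c['T'],3).tolist(),c['vertical_fov'],c['k1'])
print(manip.observe())
E
```

```text
scene [[0.746, -0.559, 0.362, 970.178], [0.666, 0.626, -0.405, -514.333], [-0.0, 0.543, 0.84, 1208.636], [0.0, 0.0, 0.0, 1.0]] 53.66052248444629 -0.035034186460526515
top [[0.002, 0.996, -0.086, 413.105], [-1.0, 0.003, 0.008, -0.524], [0.008, 0.086, 0.996, 1530.862], [0.0, 0.0, 0.0, 1.0]] 43.32779413910739 -0.12902433941348598
{'time': 0.1, 'joint_pos': array([-1.33738510e+00,  3.13392135e-01,  1.49833511e+00,  2.59992281e-06,
        1.33098417e+00, -2.23381163e-01]), 'dq': array([ 0.00024045, -0.0012472 , -0.00261074,  0.0005499 ,  0.00016808,
        0.00039199]), 'effort': array([ 3.09703551e-03, -4.02812719e+01, -2.52645010e+01,  6.95632724e-02,
        3.42156831e-02, -7.56176996e-05]), 'tcp_pos': array([ 231.51184147, -470.96608108,  238.22906087]), 'eef_rot': array([-3.14050225e+00, -2.50299332e-04,  4.56791637e-01]), 'ft_force': array([-0.35717286, -0.0028496 , -0.47159271]), 'moment': array([ 0.01097   ,  0.0069423 , -0.04160321]), 'grasp_force': 0.0, 'finger_gap': 87.95070624161117}
```

View pics/scene0.png

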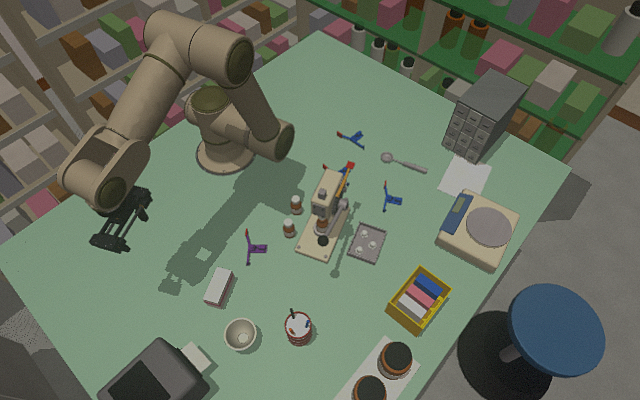

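View pics/top0.png

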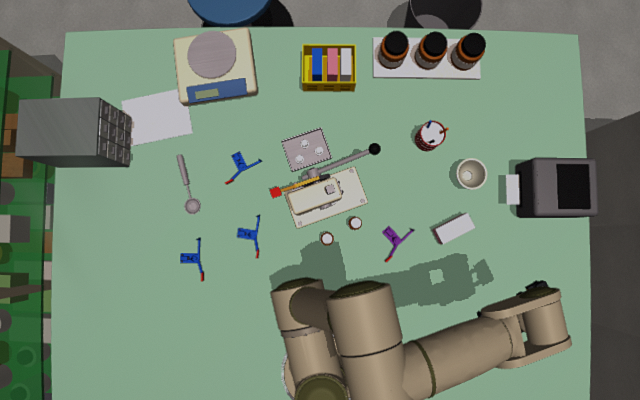

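Top view: red pad at (276,192) and knob at (374,149). Scene view: pad at about (351,166) and knob at about (322,241). The look-alikes are loose blue or purple pawls with red tips: top (240,165), (252,235), (195,258) and purple (397,240). The real pad sits on the brass pawl on the press, so that's the one I'll use.

```bash
cat > m.py <<'E'
from h import *
a=cv2.imread('pics/scene0.png');b=cv2.imread('pics/top0.png')
cs,ct=imaging.get_calibration('scene'),imaging.get_calibration('top')
def cen(im,box,red):
    x0,y0,x1,y1=box; h=cv2.cvtColor(im,cv2.COLOR_BGR2HSV)[y0:y1,x0:x1]
    m=(((h[...,0]<6)|(h[...,0]>174))&(h[...,1]>170)&(h[...,2]>110)) if red else (h[...,2]<60)
    n,l,s,c=cv2.connectedComponentsWithStats(m.astype(np.uint8)); i=1+np.argmax(s[1:,4]); return c[i]+[x0,y0],s[i]
p1,s1=cen(a,(335,155,365,180),1);p2,s2=cen(b,(262,180,290,205),1);print(p1,s1,p2,s2)
pad,e=tri(cs,p1,ct,p2);print('pad',pad,e, onz(ct,p2,238))
k1,s1=cen(a,(312,230,334,252),0);k2,s2=cen(b,(362,140,386,160),0);print(k1,s1,k2,s2)
kn,e=tri(cs,k1,ct,k2);print('knob',kn,e)
E
python3 m.py; python3 - <<'E'
import cv2,numpy as np
a=cv2.imread('pics/scene0.png')[145:265,285:400];b=cv2.imread('pics/top0.png')[130:235,260:390]
cv2.imwrite('pics/crop.png',np.hstack([cv2.resize(a,(400,420),interpolation=2),cv2.resize(b,(400,420),interpolation=2)]))
E
```

```text
[349.88888889 164.80555556] [11  7  8  7 36] [275.16049383 191.83950617] [ 8  7 11 11 81]
pad [525.04844608 118.51074686 239.68856151] 0.7836277978155819 [525.47776145 118.94273129 238.        ]
[322.52873563 240.35632184] [ 6  6 10 10 87] [374.  148.5] [  7   3  11  12 104]
knob [ 638.36004253 -136.75529711  243.06075742] 0.9894307902011454
```

View pics/crop.png

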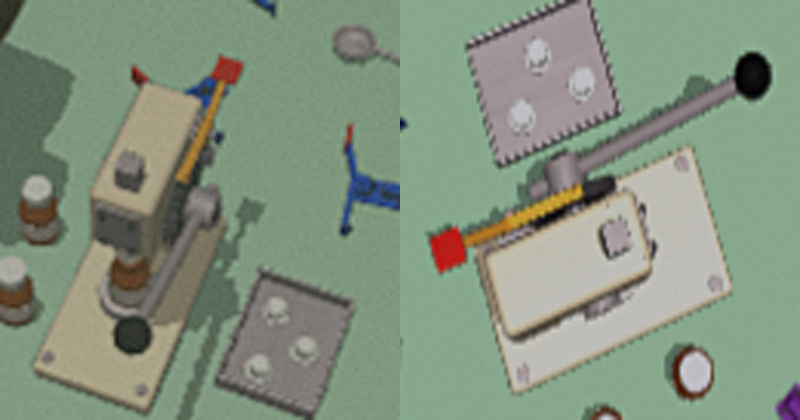

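The crop confirms the red pad at the end of the brass pawl, on the press. The pad height of 239.7 mm matches 240, and the pad-to-knob distance of 279.3 mm matches the model. That puts the press yaw at about 20° with its origin near (533,-22), and the lever about 20° above level. I'll turn the tool so the finger line lies along press x (yaw 110°), with the fingers shut.

```bash
python3 -m creep '[{"claw":0,"slide":[0,0,-50],"spin":-8.4},{"claw":0,"slide":[0,0,-50],"spin":-8.4},{"claw":0,"slide":[0,0,0],"spin":-8.4},{"claw":0,"slide":[0,0,0],"spin":-8.4},{"claw":0,"slide":[0,0,0],"spin":-8.4}]'; python3 -m creep '[{"claw":0,"slide":[0,0,0],"spin":-8.4},{"claw":0,"slide":[0,0,0],"spin":-8.4},{"claw":0,"slide":[0,0,0],"spin":-8.4},{"claw":0,"slide":[0,0,0],"spin":-8.4},{"claw":0,"slide":[0,0,0],"spin":-8.4}]'
```

```text
time: 0.6
tcp_pos: [231.5, -471.1, 338.6]
eef_rot: [-3.141, -0.0, 1.196]
ft_force: [-0.3, 0.6, -0.0]
finger_gap: 50.0
grasp_force: 0.0
time: 1.1
tcp_pos: [231.5, -471.1, 338.4]
eef_rot: [3.141, -0.001, 1.929]
ft_force: [0.3, 0.3, -0.7]
finger_gap: 10.3
grasp_force: 0.0
```

```bash
for i in 1; do python3 -m creep '[{"claw":0,"slide":[30,32,0],"spin":0},{"claw":0,"slide":[30,32,0],"spin":0},{"claw":0,"slide":[30,32,0],"spin":0},{"claw":0,"slide":[30,32,0],"spin":0},{"claw":0,"slide":[30,32,0],"spin":0}]'; done;  python3 -m creep '[{"claw":0,"slide":[30,32,0],"spin":0},{"claw":0,"slide":[30,32,0],"spin":0},{"claw":0,"slide":[30,32,0],"spin":0},{"claw":0,"slide":[30,32,0],"spin":0},{"claw":0,"slide":[30,32,0],"spin":0}]'
```

```text
time: 1.6
tcp_pos: [330.4, -273.5, 338.5]
eef_rot: [3.142, -0.0, 1.922]
ft_force: [0.1, 0.1, 0.6]
finger_gap: 0.8
grasp_force: 0.0
time: 2.1
tcp_pos: [428.8, -77.4, 338.6]
eef_rot: [-3.141, -0.0, 1.923]
ft_force: [0.3, -0.3, 0.4]
finger_gap: 0.8
grasp_force: 0.0
```

```bash
python3 -m creep '[{"claw":0,"slide":[30.5,31.5,0],"spin":0},{"claw":0,"slide":[30.5,31.5,0],"spin":0},{"claw":0,"slide":[30.5,31.5,0],"spin":0},{"claw":0,"slide":[30.5,31.5,0],"spin":0},{"claw":0,"slide":[30.5,31.5,0],"spin":0}]';  python3 -m creep '[{"claw":0,"slide":[0,0,30],"spin":0},{"claw":0,"slide":[0,0,30],"spin":0},{"claw":0,"slide":[0,0,0],"spin":0}]'
python3 - <<'E'
from h import *
c=imaging.get_calibration('wrist');w=snap('wrist','pics/w1.png')
o=manip.observe();print(o['tcp_pos'],proj(c,[525,118.5,240]),proj(c,o['tcp_pos']))
s=snap('scene','pics/s1.png')[120:270,270:400]
cv2.imwrite('pics/s1w.png',np.hstack([w[:,:,::-1][:, 100:540],cv2.resize(s[:,:,::-1],(347,400))]))
E
```

```text
time: 2.6
tcp_pos: [524.1, 120.1, 338.4]
eef_rot: [-3.141, -0.0, 1.923]
ft_force: [0.4, -1.0, 0.0]
finger_gap: 0.5
grasp_force: 0.0
time: 2.9
tcp_pos: [522.3, 118.5, 275.0]
eef_rot: [-3.134, -0.003, 1.923]
ft_force: [0.6, -0.6, -1.3]
finger_gap: 0.1
grasp_force: 0.0
[523.15907978 118.25436763 277.78902218] [326.94443869 230.82479713] [323.63447217 258.97146783]
```

View pics/s1w.png

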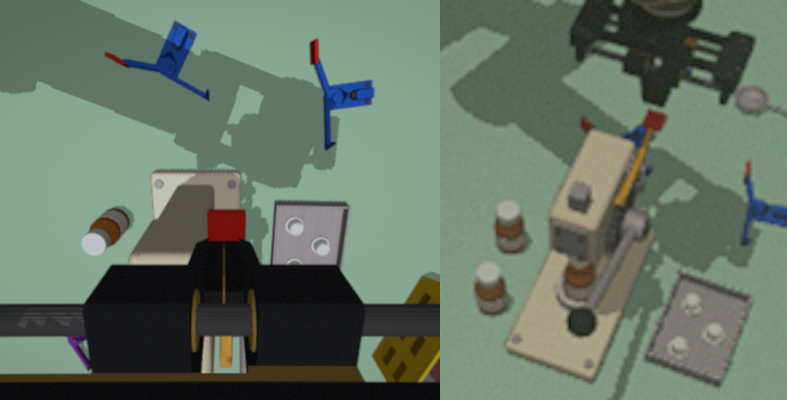

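The wrist view shows the pad at about (326,225) full-frame, just ahead of the fingertip and where I predicted it. Now I'll press it.

```bash
python3 -m creep '[{"claw":0,"slide":[0,0,20],"spin":0},{"claw":0,"slide":[0,0,12],"spin":0},{"claw":0,"slide":[0,0,4],"spin":0},{"claw":0,"slide":[0,0,3],"spin":0},{"claw":0,"slide":[0,0,3],"spin":0}]'; python3 -m creep '[{"claw":0,"slide":[1,0,4],"spin":0},{"claw":0,"slide":[1,0,4],"spin":0},{"claw":0,"slide":[1,0,4],"spin":0}]'; python3 -m creep '[{"claw":0,"slide":[1,0,4],"spin":0},{"claw":0,"slide":[1,0,4],"spin":0},{"claw":0,"slide":[0,0,0],"spin":0}]'
```

```text
time: 3.5
tcp_pos: [524.0, 118.6, 237.8]
eef_rot: [3.14, -0.0, 1.923]
ft_force: [-1.8, 4.3, 5.4]
finger_gap: 0.7
grasp_force: 2.7
time: 3.8
tcp_pos: [522.7, 120.9, 224.3]
eef_rot: [-3.141, 0.0, 1.923]
ft_force: [0.2, -0.2, 0.6]
finger_gap: 0.2
grasp_force: 0.0
time: 4.1
tcp_pos: [522.9, 121.6, 220.5]
eef_rot: [3.138, 0.005, 1.923]
ft_force: [-9.0, -7.8, 27.2]
finger_gap: 0.4
grasp_force: 13.7
```

The pad resisted, gave way, then hit its stop. I'll lift off and check.

```bash
python3 -m creep '[{"claw":0,"slide":[0,0,-10],"spin":0},{"claw":0,"slide":[0,0,-45],"spin":0},{"claw":0,"slide":[0,0,-45],"spin":0},{"claw":0,"slide":[30,0,0],"spin":0},{"claw":0,"slide":[0,0,0],"spin":0}]'; python3 - <<'E'
from h import *
s=snap('scene','pics/s2.png');t=snap('top','pics/t2.png')
import m
p,st=m.cen(s[:,:,::-1].copy(),(335,155,365,180),1);print(p,st)
print('pad free expected',proj(m.cs,[523,124,216]),'down',proj(m.cs,[525,118.5,240]))
cv2.imwrite('pics/s2c.png',cv2.resize(s[145:265,285:400,::-1],(575,600)))
E
```

```text
time: 4.6
tcp_pos: [511.1, 152.9, 317.5]
eef_rot: [3.14, -0.0, 1.925]
ft_force: [-0.5, -0.3, -0.6]
finger_gap: 0.6
grasp_force: 0.0
[349.88888889 164.80555556] [11  7  8  7 36] [275.16049383 191.83950617] [ 8  7 11 11 81]
pad [525.04844608 118.51074686 239.68856151] 0.7836277978155819 [525.47776145 118.94273129 238.        ]
[322.52873563 240.35632184] [ 6  6 10 10 87] [374.  148.5] [  7   3  11  12 104]
knob [ 638.36004253 -136.75529711  243.06075742] 0.9894307902011454
[349.    168.375] [12 11  6  5 16]
pad free expected [350.16169811 168.09685817] down [350.00615292 164.72294758]
```

View pics/s2c.png

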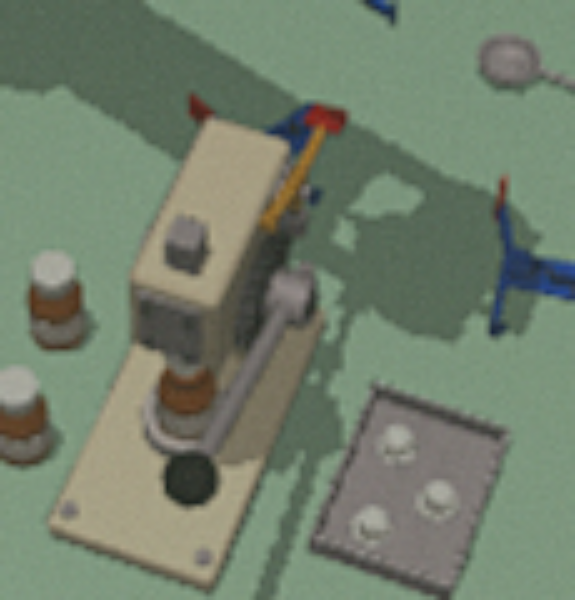

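The pad has moved to (349,168.4) against an expected (350,168), so the pawl is free and staying up. Next I go over the lever bar, about 140 mm from the hub.

```bash
python3 -m creep '[{"claw":0,"slide":[-35,2.4,0],"spin":0},{"claw":0,"slide":[-35,2.4,0],"spin":0},{"claw":0,"slide":[-35,2.4,0],"spin":0},{"claw":0,"slide":[-35,2.4,0],"spin":0},{"claw":0,"slide":[-35,2.4,0],"spin":0}]'; python3 -m creep '[{"claw":0,"slide":[-35,2.4,0],"spin":0},{"claw":0,"slide":[-35,2.4,0],"spin":0},{"claw":0,"slide":[-33,2.4,0],"spin":0},{"claw":0,"slide":[0,0,30],"spin":0},{"claw":0,"slide":[0,0,0],"spin":0}]'
python3 - <<'E'
from h import *
c=imaging.get_calibration('wrist');w=snap('wrist','pics/w3.png')
o=manip.observe();print(o['tcp_pos'],'knob',proj(c,[638.3,-136.8,243]),proj(c,o['tcp_pos']))
s=snap('scene','pics/s3.png')[120:270,270:400]
cv2.imwrite('pics/s3w.png',np.hstack([w[:,:,::-1][:, 100:540],cv2.resize(s[:,:,::-1],(347,400))]))
E
```

```text
time: 5.2
tcp_pos: [583.6, -11.3, 315.7]
eef_rot: [-3.14, -0.001, 1.922]
ft_force: [0.5, -0.4, 0.8]
finger_gap: 0.4
grasp_force: 0.0
time: 5.7
tcp_pos: [624.4, -104.5, 281.8]
eef_rot: [-3.135, -0.005, 1.921]
ft_force: [0.0, 0.5, -0.0]
finger_gap: 0.3
grasp_force: 0.0
[ 624.79795677 -103.79885076  284.52250382] knob [325.86649384 276.19086641] [323.34705304 257.12530143]
```

View pics/s3w.png

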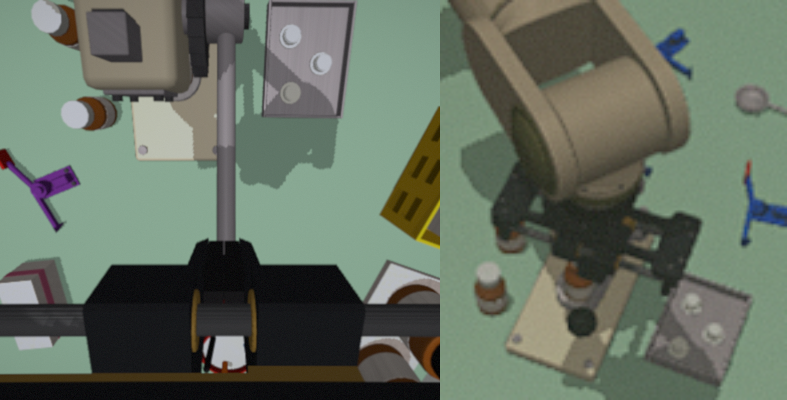

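The bar runs straight under the fingertip (column 326), well inside the knob. Now I push down along the arc.

```bash
python3 -m creep '[{"claw":0,"slide":[0,0,25],"spin":0},{"claw":0,"slide":[0,0,13],"spin":0},{"claw":0,"slide":[0,0,8],"spin":0},{"claw":0,"slide":[-1,0,6],"spin":0},{"claw":0,"slide":[-1,0,6],"spin":0}]'; python3 -m creep '[{"claw":0,"slide":[-1,0,8],"spin":0},{"claw":0,"slide":[-1,0,8],"spin":0},{"claw":0,"slide":[-1,0,8],"spin":0}]'; python3 -m creep '[{"claw":0,"slide":[-1,0,8],"spin":0},{"claw":0,"slide":[0,0,8],"spin":0},{"claw":0,"slide":[0,0,8],"spin":0}]'
```

```text
time: 6.3
tcp_pos: [626.6, -105.5, 229.7]
eef_rot: [3.14, 0.002, 1.923]
ft_force: [-0.6, -1.8, 4.1]
finger_gap: 0.4
grasp_force: 1.4
time: 6.6
tcp_pos: [627.5, -108.2, 204.4]
eef_rot: [3.141, 0.001, 1.923]
ft_force: [0.8, -1.5, 3.6]
finger_gap: 0.5
grasp_force: 1.5
time: 6.9
tcp_pos: [627.9, -109.5, 180.7]
eef_rot: [3.141, 0.002, 1.923]
ft_force: [0.7, -4.0, 6.6]
finger_gap: 0.4
grasp_force: 3.6
```

```bash
python3 -m creep '[{"claw":0,"slide":[1,0,8],"spin":0},{"claw":0,"slide":[1,0,8],"spin":0},{"claw":0,"slide":[2,0,8],"spin":0},{"claw":0,"slide":[2,0,8],"spin":0}]'; python3 -m creep '[{"claw":0,"slide":[2,0,6],"spin":0},{"claw":0,"slide":[2,0,5],"spin":0},{"claw":0,"slide":[0,0,0],"spin":0}]'
```

```text
time: 7.3
tcp_pos: [626.2, -104.6, 148.9]
eef_rot: [3.14, 0.004, 1.922]
ft_force: [3.2, -8.0, 4.6]
finger_gap: 0.4
grasp_force: 3.8
time: 7.6
tcp_pos: [624.4, -100.1, 137.1]
eef_rot: [3.141, 0.001, 1.923]
ft_force: [2.0, -4.0, 2.8]
finger_gap: 0.3
grasp_force: 1.9
```

```bash
python3 -m creep '[{"claw":0,"slide":[0.5,0,2],"spin":0},{"claw":0,"slide":[0.5,0,2],"spin":0},{"claw":0,"slide":[0,0,0],"spin":0}]'; python3 -m creep '[{"claw":0,"slide":[0.5,0,2],"spin":0},{"claw":0,"slide":[0,0,1],"spin":0},{"claw":0,"slide":[0,0,0],"spin":0}]'
```

```text
time: 7.9
tcp_pos: [624.0, -99.0, 133.6]
eef_rot: [3.141, 0.001, 1.923]
ft_force: [1.8, -4.8, 3.7]
finger_gap: 0.9
grasp_force: 2.7
time: 8.2
tcp_pos: [624.0, -98.7, 131.9]
eef_rot: [3.14, 0.002, 1.923]
ft_force: [-1.4, -4.5, 10.9]
finger_gap: 0.4
grasp_force: 5.8
```

Force is building near the stop, so I'll push a little more.

```bash
python3 -m creep '[{"claw":0,"slide":[0,0,2],"spin":0},{"claw":0,"slide":[0,0,0],"spin":0}]'; python3 -m creep '[{"claw":0,"slide":[0,0,2],"spin":0},{"claw":0,"slide":[0,0,0],"spin":0}]'
```

```text
time: 8.4
tcp_pos: [624.2, -98.7, 131.5]
eef_rot: [3.14, 0.003, 1.923]
ft_force: [-5.6, -3.5, 21.5]
finger_gap: 0.3
grasp_force: 9.7
time: 8.6
tcp_pos: [624.2, -98.8, 131.1]
eef_rot: [3.139, 0.003, 1.923]
ft_force: [-10.2, -1.7, 31.7]
finger_gap: 0.5
grasp_force: 13.8
```

Firm stop: the tip isn't moving as the force rises to 32 N. I'll back off and look.

```bash
python3 -m creep '[{"claw":0,"slide":[0,0,-10],"spin":0},{"claw":0,"slide":[0,0,-45],"spin":0},{"claw":0,"slide":[0,0,-45],"spin":0},{"claw":0,"slide":[0,0,-45],"spin":0},{"claw":0,"slide":[0,0,-45],"spin":0}]'; python3 -m creep '[{"claw":0,"slide":[0,-48,0],"spin":0},{"claw":0,"slide":[0,-48,0],"spin":0},{"claw":0,"slide":[0,-48,0],"spin":0},{"claw":0,"slide":[0,-48,0],"spin":0},{"claw":0,"slide":[0,-48,0],"spin":0}]'
python3 - <<'E'
from h import *
s=snap('scene','pics/s4.png');t=snap('top','pics/t4.png')
cs,ct=imaging.get_calibration('scene'),imaging.get_calibration('top')
k=[589.1+.342*139.4,-1.9-.94*139.4,180-73.2];print('expected knob',proj(cs,k),proj(ct,k))
cv2.imwrite('pics/s4c.png',np.hstack([cv2.resize(s[145:265,285:400,::-1],(400,420)),cv2.resize(t[130:235,260:390,::-1],(400,420))]))
E
```

```text
time: 9.1
tcp_pos: [623.1, -97.4, 317.5]
eef_rot: [-3.14, -0.002, 1.923]
ft_force: [-0.0, -0.6, -0.0]
finger_gap: 0.4
grasp_force: 0.0
time: 9.6
tcp_pos: [396.4, -180.4, 315.7]
eef_rot: [-3.141, -0.002, 1.924]
ft_force: [-0.1, -1.3, 1.1]
finger_gap: 0.3
grasp_force: 0.0
expected knob [323.00741497 259.98477176] [367.85671519 157.36063465]
```

View pics/s4c.png

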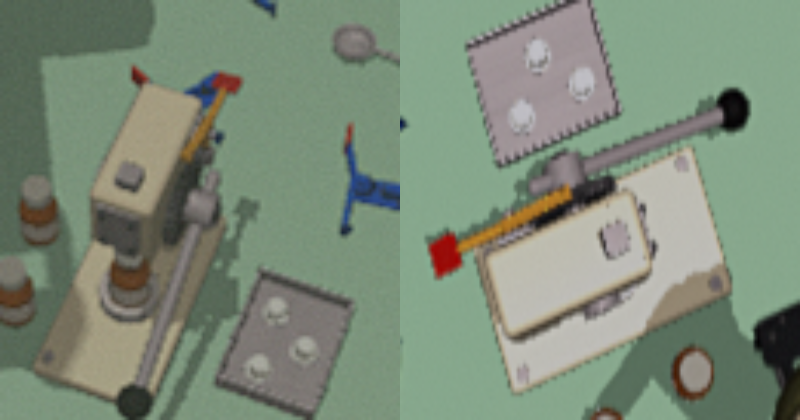

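The knob is at scene (323.5,260) and top (368,157), matching the stop prediction. The pad is still down, so the pawl is free. The bottle is standing in its nest and the bystanders haven't moved.

```bash
python3 -c "
from plant import manip
print(manip.hand_in())"
```

```text
the job is handed in; nothing more can be done
None
```

The pawl snapped free and stayed up, the lever went down to its stop so the adapter should be fully home, nothing else visibly moved, and I handed the job in at about 9.7 s (no verdict came back).

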